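Flask from behind the reagent bottles onto the hotplate stirrer

TASK

Stand the two tall reagent bottles out of the way, each on the middle of the coaster of its own cap colour, before moving the amber flask behind them; then, with both bottles still waiting there, stand the flask upright in the middle of the hotplate. Finally put each bottle back upright on the tray where it stood at the start, leaving the two small jars where they are and tipping nothing over.

Things in the scene. Friction and masses are not known exactly. Their poses are not given: they have to be found in the camera images.
- bottle_blue: white plastic reagent bottle, 66 mm diameter to a height of 112 mm, sloping shoulder, then a blue cylindrical screw cap 48 mm in diameter from height 130 to 164 mm (the grip, rigidly fixed to the bottle); a blue band on the label; 164 mm tall, 0.2 to 0.42 kg. Origin: centre of its underside, z up along its axis. Starts upright on one of the two marked front places of the tray; which one varies
- bottle_yellow: white plastic reagent bottle, 66 mm diameter to a height of 112 mm, sloping shoulder, then a yellow cylindrical screw cap 48 mm in diameter from height 130 to 164 mm (the grip, rigidly fixed to the bottle); a yellow band on the label; 164 mm tall, 0.2 to 0.42 kg. Origin: centre of its underside, z up along its axis. Starts upright on one of the two marked front places of the tray; which one varies
- flask: stoppered conical flask of amber glass, 64 mm diameter at the base, tapering to a 27 mm neck at height 58 mm, a 31 mm lip at 76 to 80 mm and a red stopper 28 mm in diameter (fixed in the flask) up to 100 mm; 0.08 to 0.17 kg. Origin: centre of its underside, z up. Starts upright on the tray behind the two bottles; grip the neck, lip and stopper from above
- coaster_blue: blue flat round coaster with a small black dot in its middle, 100 mm diameter, 4 mm thick, fixed to the bench: the waiting place of the blue-capped bottle. Origin: centre of its underside (its face is 4 mm higher). The two coasters and the hotplate swap places between starts
- coaster_yellow: yellow flat round coaster with a small black dot in its middle, 100 mm diameter, 4 mm thick, fixed to the bench: the waiting place of the yellow-capped bottle. Origin: centre of its underside (its face is 4 mm higher). The two coasters and the hotplate swap places between starts
- hotplate: white hotplate stirrer, cold, fixed to the bench: housing 150 x 170 mm, round aluminium plate 120 mm in diameter on top with a thin dark 71 mm circle round its middle. Origin: on the bench directly under the plate's centre; the plate's flat face is 85 mm higher. x points from the control panel to its rear
- tray: grey plastic spill tray, 220 mm (its x) by 250 mm (its y), rim 16 mm high and 5 mm thick, floor 5 mm thick, fixed to the bench. Origin: centre of its underside. Dark rings of 74 mm diameter on its floor mark the two bottle places at its x = -10 mm, y = -46 and +46 mm; the bottles start within 3 mm of them. The flask starts at about x = +42 mm, y = 0, the jars at x = +65 mm, y = -85 and +85 mm
- jar_black: small round jar, dark amber glass with a black lid, 49 mm diameter, 54 mm tall, standing on the tray to one side of the flask, its centre about 88 mm from the flask's; not to be moved. Origin: centre of its underside
- jar_green: small round jar, white with a green lid, 49 mm diameter, 54 mm tall, standing on the tray to one side of the flask, its centre about 88 mm from the flask's; not to be moved. Origin: centre of its underside
Not all that is in view belongs to the job. Leave any pink look-alike of the bottle_blue alone.

How it is judged:
By the outcome, as a careful person would: the job done as asked, in the order asked, and still so for the second after the job is handed in, with the robot touching nothing.
It also fails if it takes over 128 s, if anything falls off the work surface, if the arm or the gripper's body presses on something with over 40 N, if the wrist force passes 120 N, or if a joint passes its speed limit or range.

ROBOT

A 7-joint arm with a two-finger parallel gripper is mounted at the origin on the work surface. World frame = base frame: x ahead of the robot, y to its left, z up, the work surface at z = 0. Lengths are in m, angles in rad, forces in N, time in s.
With the tool pointing down it reaches from about 0.35 to 0.9 m from the base axis. Payload 19.9 kg.
Tool frame: the origin (TCP) lies at the very end of the fingers, on their centre line; the grasp point (between the pads) lies robot.grip_depth behind it (robot.grip_depth is the distance from the TCP to the grasp point, in m); z points along the fingers, y is the line along which they close (so a half turn about z gives the same grasp; the last joint's range is limited). The gripper opens to 85 mm and grips with 20 to 120 N. Pads are 22 mm wide; open, the fingers measure 114 mm over their backs; the gripper's body (76 mm by 85 mm) begins 54 mm behind the grasp point. The pads swing forward as they close: fully open they stand 13 mm farther back than shut.
Start: joints at [-1.232, 0.417, -0.01, 1.614, 0.005, 1.111, -0.053], TCP at [0.232, 0.58, 0.231] pointing down, gripper open.
Joint ranges: [-2.81, 2.81], [-0.39, 2.02], [-1.27, 1.25], [0.06, 2.57], [-1.19, 4.33], [0.19, 2], [-2.82, 2.82]. Speed limits (rad/s): [1.89, 1.89, 2.39, 2.39, 3.01, 3.01, 3.01].

INTERFACE

Orientations are given as a unit quaternion [w, x, y, z].
In Python, from plant import robot, imaging gives the robot as it stands.
- The arm moves only by the tool arm_command, never from a script. Its argument "series" is one flat list of numbers, 6 for each row, row after row: the shift along the world's x, y, z scaled (see below), then the turn, a rotation vector about the world's x, y, z scaled (see below). A call has 1 to 10 rows; each row is the pose to reach, as a shift and turn from the pose commanded when the call began; what a row does not reach only later rows make up. The controller multiplies each number of a shift by 0.25 m and each number of a turn by 30 degrees. A row lasts 1/8 s, in which the tool goes at most 62.5 mm and 10.7 degrees, less where a joint would pass 70% of its speed; a pose out of reach is approached as far as the arm can. A call with a number of a shift or a turn outside -1 to 1 is refused whole. A call with a gripper value outside its range is refused whole. "jaw" is the closure, from 0 (fully open) to 1 (shut), set as the call begins (left out, the last holds). The fingers move at their own pace and stop on an object; "grip_force" is the grip in N (left out, the last holds). Time passes only in rows, so rows that repeat a pose let the fingers close. It gives the time, the measured TCP pose, the force, the opening and the grip force at its end, in the units of the state.
- robot.read_state(): the state, without advancing time (a new reading comes with each control period).
- imaging.capture(name): name is "scene" or "top"; returns a dict with "pixels" (480x640x3 uint8, red, green, blue), "fov_y" (degrees; the focal length in pixels is half the picture's height over the tangent of half this angle, whatever the lens; pixels are square), "cx", "cy" (the principal point, pixels), "cam_to_world" (4x4, takes a point from camera to world coordinates). Camera axes: x right, y down, z forward; pixel columns grow to the right and rows downward; lengths in m; the calibration is good to about 2 mm. A picture is of the moment at which its call begins. There is no depth.
- robot.hand_in(): hands the job in; it is judged then, once.
The state is a dict: "clock": time; "joint_positions": joint angles; "joint_velocities": joint speeds; "effort": joint torques, N m; "eef_pos": TCP position; "tool_rot": TCP orientation; "ft_force": force on the tool from outside, world axes, zero at the start; "torque": the same for the moment, N m; "finger_gap": finger opening in m; "grip_force": force on a finger pad.
Only numpy, scipy, OpenCV 4.12 (cv2) and the standard library are available. Lean on these libraries where they do the work, as an engineer would, in place of code of your own. Each camera call takes 0.05 s, during which the arm holds its last target. There are 200 camera calls.

## Working session

There is one attempt and no reset: what is moved stays moved. The work goes in short steps, Python scripts to look and compute and a tool call to move; the robot and the scene stay as the last step left them, time stands still between calls to the robot, and variables do not carry over. Pictures are saved under pics/ and viewed, at most 14 in all, crops included, and the job is handed in when it is done.

Besides the shell and the picture viewer there is one more tool, called after ">>>" as name(argument=value, ...) on one line, values as JSON. arm_command: Moves the arm, as the interface text tells. Its arguments: {"type":"object","properties":{"series":{"type":"array"},"jaw":{"type":"number"},"grip_force":{"type":"number"}},"required":["series"]}

```bash
ls; mkdir -p pics; python3 - <<'E'
from plant import robot, imaging
import cv2
print(robot.read_state(), robot.grip_depth)
for n in ("scene","top"):
    c=imaging.capture(n); cv2.imwrite(f"pics/{n}0.png",c["pixels"][:,:,::-1]); print(n,c["fov_y"],c["cx"],c["cy"],c["cam_to_world"])
    print([k for k in c])
E
```

```text
pics
{'clock': 0.0, 'joint_positions': array([-1.23150857,  0.41799722, -0.01030005,  1.61421202,  0.00468067,
        1.11068869, -0.05299455]), 'joint_velocities': array([ 0.00142899,  0.00020605, -0.00059358, -0.00064772,  0.00110885,
        0.00034928,  0.00029548]), 'effort': array([ 9.31696341e-04, -8.64424253e+01,  6.79915845e-01, -4.34901416e+01,
        1.93177286e-02,  7.33726483e-03, -1.86067081e-05]), 'eef_pos': array([0.2321537 , 0.5798895 , 0.23062986]), 'tool_rot': array([-8.26980466e-05,  1.89244373e-01,  9.81929813e-01, -6.35284651e-04]), 'ft_force': array([ 0.67579546,  0.68442098, -0.25555581]), 'torque': array([ 0.01753802, -0.03068446,  0.00266395]), 'grip_force': 0.0, 'finger_gap': 0.08565870920708803} 0.0187
scene 54.90394543787205 317.13266232091075 243.39233718722105 [[ 0.46313726  0.74867112 -0.47433683  0.95449162]
 [ 0.8862513  -0.38643458  0.25539568 -0.25264973]
 [ 0.00790722 -0.53866489 -0.842483    0.7855139 ]
 [ 0.          0.          0.          1.        ]]
['pixels', 'fov_y', 'cx', 'cy', 'cam_to_world']
top 57.85824937021416 331.87580960737637 244.76295518385587 [[ 1.14907122e-02 -9.91893168e-01  1.26553967e-01  4.44347895e-01]
 [-9.99870942e-01 -1.28186956e-02 -9.68398992e-03 -2.31716514e-04]
 [ 1.12277402e-02 -1.26426358e-01 -9.91912453e-01  7.74880192e-01]
 [ 0.00000000e+00  0.00000000e+00  0.00000000e+00  1.00000000e+00]]
['pixels', 'fov_y', 'cx', 'cy', 'cam_to_world']
```

View pics/scene0.png

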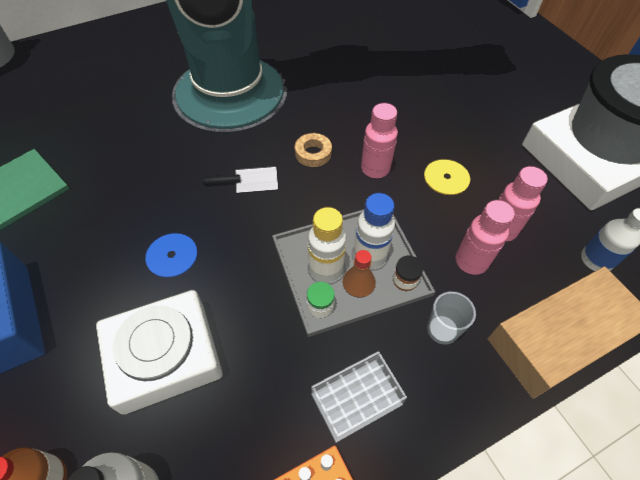

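View pics/top0.png

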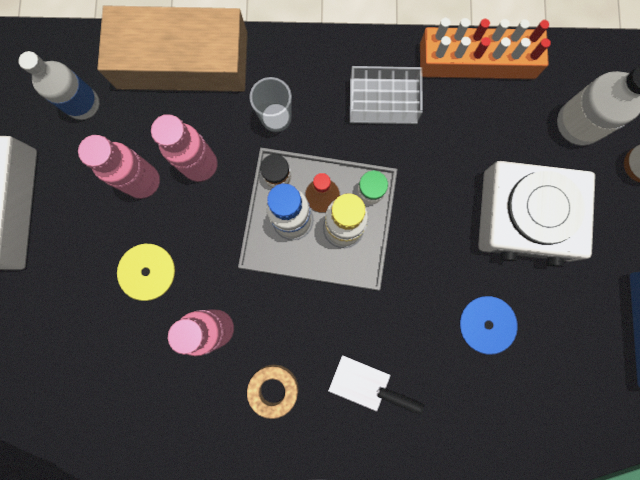

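Scene: blue bottle cap at scene(379,210)/top(285,200), yellow bottle cap at scene(327,222)/top(348,210). The flask stopper is at top(322,181). Jars: black at top(275,168), green at top(373,185). Coaster dots: yellow at top(146,272), blue at top(488,325). Hotplate circle at top(548,207).

What could be taken for the target: pink bottles at top(168,130), (96,150) and (185,336), plus a white bottle with a blue label at top(60,85). I leave all of these alone. The bottles I want are the two on the tray with blue and yellow caps.

```bash
cat > h.py <<'E'
import numpy as np, cv2
from plant import robot, imaging
def ray(c,u,v):
    f=240/np.tan(np.radians(c["fov_y"]/2)); M=c["cam_to_world"]
    d=M[:3,:3]@np.array([(u-c["cx"])/f,(v-c["cy"])/f,1.]); return M[:3,3],d/np.linalg.norm(d)
def plane(c,u,v,z):
    o,d=ray(c,u,v); return o+d*(z-o[2])/d[2]
def tri(c1,p1,c2,p2):
    o1,d1=ray(c1,*p1);o2,d2=ray(c2,*p2)
    s=np.linalg.lstsq(np.c_[d1,-d2],o2-o1,rcond=None)[0]
    a,b=o1+s[0]*d1,o2+s[1]*d2; return (a+b)/2,np.linalg.norm(a-b)
HSV=dict(blue=((105,120,70),(122,255,255)),yellow=((22,120,90),(34,255,255)),red=((0,170,90),(6,255,255)),pink=((160,60,100),(178,255,255)),green=((60,100,60),(85,255,255)))
def blobs(c,col,amin=60):
    h=cv2.cvtColor(c["pixels"],cv2.COLOR_RGB2HSV)
    m=cv2.inRange(h,*map(np.array,HSV[col]))
    cs,_=cv2.findContours(m,cv2.RETR_EXTERNAL,cv2.CHAIN_APPROX_NONE)
    return [k[:,0,:] for k in sorted(cs,key=cv2.contourArea,reverse=True) if cv2.contourArea(k)>amin]
def fit(P):  # circle on a plane
    A=np.c_[2*P[:,:2],np.ones(len(P))]; s=np.linalg.lstsq(A,(P[:,:2]**2).sum(1),rcond=None)[0]
    return s[:2],np.sqrt(s[2]+s[:2]@s[:2])
E
python3 - <<'E'
from h import *
np.set_printoptions(precision=4,suppress=True)
C={n:imaging.capture(n) for n in("scene","top")}
for col in HSV:
    for n,c in C.items():
        for k in blobs(c,col)[:7]:
            m=cv2.moments(k.reshape(-1,1,2)); u,v=m["m10"]/m["m00"],m["m01"]/m["m00"]
            print(col,n,int(m["m00"]),(round(u,1),round(v,1)),cv2.boundingRect(k.reshape(-1,1,2)),"z=.004",fit(np.array([plane(c,*p,.004) for p in k])),"z=.169",plane(c,u,v,.169)[:2])
E
```

```text
blue scene 3575 (15.8, 314.1) (0, 242, 44, 132) z=.004 (array([ 0.3771, -0.5876]), np.float64(0.09179000085388585)) z=.169 [ 0.5158 -0.5057]
blue scene 1757 (170.9, 254.7) (145, 233, 53, 45) z=.004 (array([ 0.4044, -0.2835]), np.float64(0.05037601954766411)) z=.169 [ 0.5216 -0.2775]
blue scene 750 (378.6, 208.6) (365, 193, 30, 33) z=.004 (array([0.4963, 0.1405]), np.float64(0.03742940150189605)) z=.169 [0.5935 0.0572]
blue scene 572 (602.9, 255.3) (586, 236, 43, 32) z=.004 (array([0.7982, 0.4815]), np.float64(0.031623339570705254)) z=.169 [0.8324 0.322 ]
blue scene 73 (635.8, 48.4) (629, 38, 11, 17) z=.004 (array([0.3395, 1.0701]), np.float64(0.029328153398559202)) z=.169 [0.4785 0.7887]
blue scene 68 (520.0, 2.6) (510, 0, 18, 8) z=.004 (array([0.0268, 0.9316]), np.float64(0.020375273223096214)) z=.169 [0.2242 0.6817]
blue top 2592 (488.3, 324.8) (460, 296, 58, 59) z=.004 (array([ 0.405 , -0.2841]), np.float64(0.05016665625359618)) z=.169 [ 0.4131 -0.2233]
blue top 893 (284.3, 201.1) (268, 184, 34, 36) z=.004 (array([0.6214, 0.0793]), np.float64(0.030942568773576457)) z=.169 [0.5834 
[... 1536 characters left out ...]
nk top 2588 (183.3, 146.9) (151, 114, 66, 67) z=.004 (array([0.7209, 0.2671]), np.float64(0.057920446571258714)) z=.169 [0.6612 0.2098]
pink top 2252 (199.9, 332.1) (167, 310, 66, 46) z=.004 (array([0.3869, 0.22  ]), np.float64(0.047134487038990175)) z=.169 [0.399  0.1729]
green scene 3064 (26.4, 186.1) (0, 149, 68, 81) z=.004 (array([ 0.0911, -0.5105]), np.float64(0.08249617020324078)) z=.169 [ 0.2763 -0.4536]
green scene 532 (320.1, 294.5) (307, 282, 27, 27) z=.004 (array([ 0.6175, -0.0634]), np.float64(0.025750203041970444)) z=.169 [ 0.6889 -0.1035]
green top 576 (373.2, 184.6) (360, 171, 28, 28) z=.004 (array([ 0.6544, -0.0819]), np.float64(0.025073354597606207)) z=.169 [ 0.6093 -0.0644]
```

```bash
cat >> h.py <<'E'
from scipy.optimize import least_squares
def far(c,k,z,r):  # known-radius circle to the contour half away from the camera
    P=np.array([plane(c,*p,z)[:2] for p in k]); o=c["cam_to_world"][:2,3]; d=P.mean(0)-o; d/=np.linalg.norm(d)
    Q=P[(P-P.mean(0))@d>0]
    s=least_squares(lambda x:np.hypot(*(Q-x).T)-r,P.mean(0),loss="soft_l1",f_scale=.001)
    return s.x,np.std(s.fun)
def near(bl,u,v): return min(bl,key=lambda k:np.hypot(*(k.mean(0)-[u,v])))
E
python3 - <<'E'
from h import *
np.set_printoptions(precision=4,suppress=True)
C={n:imaging.capture(n) for n in("scene","top")}
uv={"blue":((379,209),(284,201)),"yellow":((327,223),(348,211)),"green":((320,294),(373,185)),"red":((363,256),(322,182))}
for col,(z,r) in dict(blue=(.169,.024),yellow=(.169,.024),green=(.059,.0245),red=(.105,.014)).items():
    ks=[]
    for n,p in zip(C,uv[col]):
        k=near(blobs(C[n],col,15),*p); ks.append(k); print(col,n,k.mean(0),far(C[n],k,z,r))
    print("tri",tri(C["scene"],ks[0].mean(0),C["top"],ks[1].mean(0)))
for p in((168,130),(96,150),(185,336)): print("pinkcap",plane(C["top"],*p,.164))
c=C["top"]; 
for u,v in((575,187),(522,187),(548,186),(548,228),(527,207),(570,207)): pass
g=cv2.cvtColor(c["pixels"],cv2.COLOR_RGB2GRAY)
cv2.imwrite("pics/crop1.png",np.hstack([cv2.resize(c["pixels"][140:300,230:410,::-1],None,fx=3,fy=3,interpolation=2)[:480], cv2.resize(c["pixels"][150:270,478:602,::-1],(248,480),interpolation=2)]))
cs,_=cv2.findContours(cv2.adaptiveThreshold(g,255,cv2.ADAPTIVE_THRESH_MEAN_C,cv2.THRESH_BINARY_INV,9,4),cv2.RETR_LIST,cv2.CHAIN_APPROX_NONE)
for k in cs:
    if len(k)>60 and 500<k[:,0,0].mean()<590 and 160<k[:,0,1].mean()<250:
        P=np.array([plane(c,*p,.085) for p in k[:,0]]); print("hp",k.mean(0),len(k),fit(P))
# tray: grey mask rectangle
E
```

```text
blue scene [378.5889 208.6333] (array([0.5859, 0.0635]), np.float64(0.0006983904673078675))
blue top [284.3131 201.202 ] (array([0.5846, 0.0625]), np.float64(0.0007540734784839469))
tri (array([0.5861, 0.0635, 0.1564]), np.float64(0.00017241828302859552))
yellow scene [327.2211 223.5474] (array([ 0.5724, -0.0286]), np.float64(0.0005478694068236675))
yellow top [347.53 211.03] (array([ 0.5708, -0.0286]), np.float64(0.0008562788004166134))
tri (array([ 0.573 , -0.0286,  0.1558]), np.float64(0.00026024182659963995))
green scene [320.027  294.5135] (array([ 0.6416, -0.0767]), np.float64(0.0007768632220380979))
green top [373.2208 184.6883] (array([ 0.6383, -0.0754]), np.float64(0.0009744237238549118))
tri (array([ 0.6401, -0.0763,  0.0558]), np.float64(0.000283661228193126))
red scene [363.     256.6579] (array([0.6328, 0.0096]), np.float64(0.0010726037432085566))
red top [485.1481  41.4444] (array([ 0.8664, -0.2554]), np.float64(0.0017821592053919677))
tri (array([ 0.7321, -0.1244,  0.3646]), np.float64(0.08308112960464058))
pinkcap [0.6882 0.2352 0.164 ]
pinkcap [0.6563 0.3373 0.164 ]
pinkcap [0.3931 0.1945 0.164 ]
hp [[548.0517 206.    ]] 116 (array([ 0.6008, -0.3586]), np.float64(0.03359899885976919))
hp [[547.8862 206.1545]] 123 (array([ 0.6006, -0.3584]), np.float64(0.03539408143099797))
hp [[528.1373 217.1245]] 233 (array([ 0.5988, -0.3542]), np.float64(0.05997611337174191))
hp [[542.7738 209.0899]] 367 (array([ 0.5967, -0.3497]), np.float64(0.08941554246072193))
hp [[523.8859 219.4904]] 675 (array([ 0.5939, -0.3381]), np.float64(0.10341684606089882))
```

View pics/crop1.png

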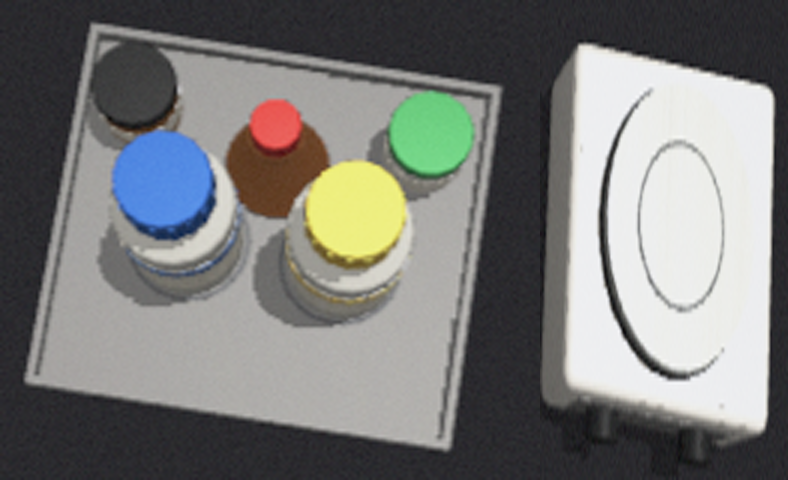

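The crop confirms the blue and yellow capped bottles on the tray. Positions: blue (0.585, 0.063), yellow (0.5715, -0.0286), flask about (0.631, 0.0096), hotplate (0.6007, -0.3585). Heights and sizes agree with the description. I'll turn the closing direction to about -8° and go to the blue bottle.

>>> arm_command(series=[0,-0.1,0.1,0,0,-0.1,0.02,-0.2,0.2,0,0,-0.2,0.05,-0.3,0.2,0,0,-0.3,0.08,-0.4,0.2,0,0,-0.4,0.11,-0.5,0.2,0,0,-0.5,0.14,-0.6,0.2,0,0,-0.6,0.17,-0.7,0.2,0,0,-0.7,0.2,-0.8,0.2,0,0,-0.8,0.2,-0.8,0.2,0,0,-0.85], jaw=0, grip_force=50)

```text
clock: 1.42
eef_pos: [0.2831, 0.3787, 0.2816]
tool_rot: [0.0, 0.403, 0.915, 0.0]
ft_force: [-0.2, 0.7, -0.1]
finger_gap: 0.0856
grip_force: 0.0
```

>>> arm_command(series=[0.07,-0.1,0,0,0,-0.1,0.14,-0.2,0,0,0,-0.2,0.21,-0.3,0,0,0,-0.3,0.28,-0.4,0,0,0,-0.4,0.36,-0.5,0,0,0,-0.5,0.44,-0.6,0,0,0,-0.6,0.52,-0.7,0,0,0,-0.7,0.6,-0.8,0,0,0,-0.8,0.6,-0.8,0,0,0,-0.85])

```text
clock: 2.55
eef_pos: [0.4338, 0.1773, 0.2813]
tool_rot: [0.0, 0.596, 0.803, -0.0]
ft_force: [-0.4, 1.1, 0.0]
finger_gap: 0.0854
grip_force: 0.0
```

>>> arm_command(series=[0.07,-0.06,0,0,0,-0.1,0.14,-0.12,0,0,0,-0.2,0.21,-0.18,0,0,0,-0.3,0.28,-0.24,0,0,0,-0.4,0.36,-0.3,0,0,0,-0.5,0.44,-0.35,0,0,0,-0.6,0.52,-0.4,0,0,0,-0.7,0.61,-0.467,0,0,0,-0.8,0.61,-0.467,0,0,0,-0.85,0.61,-0.467,0,0,0,-0.85])

```text
clock: 3.8
eef_pos: [0.5849, 0.0633, 0.2809]
tool_rot: [-0.0, 0.757, 0.654, -0.0]
ft_force: [-0.6, 0.6, -0.0]
finger_gap: 0.0852
grip_force: 0.0
```

>>> arm_command(series=[0,0,-0.08,0,0,0,0,0,-0.16,0,0,0,0,0,-0.24,0,0,0,0,0,-0.32,0,0,0,0,0,-0.4,0,0,0,0,0,-0.48,0,0,0,0,0,-0.54,0,0,0,0,0,-0.58,0,0,0,0,0,-0.58,0,0,0,0,0,-0.58,0,0,0])

```text
clock: 5.05
eef_pos: [0.5851, 0.0635, 0.1368]
tool_rot: [0.0, 0.757, 0.654, 0.0]
ft_force: [-0.1, -1.4, -0.9]
finger_gap: 0.0857
grip_force: 0.0
```

>>> arm_command(series=[0,0,0,0,0,0,0,0,0,0,0,0,0,0,0,0,0,0,0,0,0,0,0,0,0,0,0,0,0,0,0,0,0,0,0,0,0,0,0,0,0,0,0,0,0,0,0,0], jaw=1, grip_force=60)

```text
clock: 6.05
eef_pos: [0.5851, 0.0635, 0.1368]
tool_rot: [0.0, 0.757, 0.654, 0.0]
ft_force: [-1.0, 0.1, 5.7]
finger_gap: 0.0466
grip_force: 61.4
```

>>> arm_command(series=[0,0,0.07,0,0,0,0,0,0.14,0,0,0,0,0,0.2,0,0,0,-0.07,0,0.2,0,0,0,-0.16,0,0.2,0,0,0,-0.26,0,0.2,0,0,0,-0.36,0,0.2,0,0,0,-0.46,0,0.2,0,0,0,-0.55,-0.02,0.2,0,0,0,-0.62,-0.06,0.2,0,0,0])

```text
clock: 7.3
eef_pos: [0.4291, 0.0485, 0.187]
tool_rot: [-0.0, 0.756, 0.654, 0.0]
ft_force: [-0.4, 0.9, -2.7]
finger_gap: 0.0462
grip_force: 62.7
```

>>> arm_command(series=[-0.01,-0.08,0,0,0,0,-0.02,-0.18,0,0,0,0,-0.03,-0.28,0,0,0,0,-0.04,-0.38,0,0,0,0,-0.05,-0.48,0,0,0,0,-0.06,-0.58,0,0,0,0,-0.07,-0.68,0,0,0,0,-0.08,-0.78,0,0,0,0,-0.09,-0.88,0,0,0,0,-0.1,-0.97,0,0,0,0])

```text
clock: 8.55
eef_pos: [0.4048, -0.195, 0.187]
tool_rot: [0.0, 0.757, 0.654, 0.0]
ft_force: [0.7, -0.5, -4.4]
finger_gap: 0.0466
grip_force: 62.7
```

>>> arm_command(series=[0,-0.1,0,0,0,0,0,-0.2,0,0,0,0,0,-0.28,0,0,0,0,0,-0.33,0,0,0,0,0,-0.36,0,0,0,0,0,-0.36,0,0,0,0,0,-0.36,0,0,0,0])

```text
clock: 9.43
eef_pos: [0.4049, -0.2834, 0.1863]
tool_rot: [-0.0, 0.756, 0.654, 0.0]
ft_force: [-0.4, -0.0, -2.0]
finger_gap: 0.0465
grip_force: 62.7
```

```bash
python3 - <<'E'
from h import *
C={n:imaging.capture(n) for n in("scene","top")}
print(robot.read_state()["eef_pos"])
cv2.imwrite("pics/b1.png",np.hstack([C["scene"]["pixels"][150:400,40:300,::-1],C["top"]["pixels"][150:400,380:640,::-1]]))
E
```

```text
[ 0.40490927 -0.28350623  0.18626274]
```

View pics/b1.png

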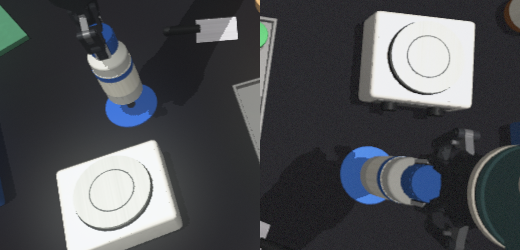

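The picture shows the blue bottle held upright over the blue coaster (scene crop(125,85)). Lowering it now.

>>> arm_command(series=[0,0,-0.05,0,0,0,0,0,-0.1,0,0,0,0,0,-0.14,0,0,0,0,0,-0.17,0,0,0,0,0,-0.19,0,0,0,0,0,-0.201,0,0,0,0,0,-0.201,0,0,0,0,0,-0.201,0,0,0])

```text
clock: 10.52
eef_pos: [0.4048, -0.2841, 0.1361]
tool_rot: [0.0, 0.757, 0.654, 0.0]
ft_force: [0.6, 0.4, -2.5]
finger_gap: 0.0466
grip_force: 62.7
```

```bash
python3 - <<'E'
from h import *
s=robot.read_state(); print(s["eef_pos"],s["ft_force"])
C={n:imaging.capture(n) for n in("scene","top")}
for n,c in C.items():
    for k in blobs(c,"blue")[:5]: print(n,k.mean(0),len(k),far(c,k,.168,.024))
E
```

```text
[ 0.40483161 -0.28406925  0.1361446 ] [ 0.57146721  0.36901182 -2.48116069]
scene [ 16.55864198 313.91049383] 324 (array([ 0.44853041, -0.50371025]), np.float64(0.01790467127106588))
scene [173.13772455 259.67664671] 167 (array([ 0.51149502, -0.27931583]), np.float64(0.005235038805819206))
scene [604.18269231 253.49038462] 104 (array([0.83094796, 0.32554295]), np.float64(0.007101183973329521))
scene [157.45901639 205.90163934] 61 (array([ 0.3960171 , -0.24621551]), np.float64(0.006070150529322474))
scene [636.07317073  47.6097561 ] 41 (array([0.44629531, 0.80043877]), np.float64(0.003923501662936512))
top [481.2173913  323.65700483] 207 (array([ 0.41049808, -0.23118507]), np.float64(0.0053007030676211035))
top [524.22 329.59] 100 (array([ 0.40731018, -0.27173853]), np.float64(0.0009186930752156356))
top [ 76.90344828 100.44827586] 145 (array([0.73217785, 0.35605213]), np.float64(0.005682173033309886))
```

>>> arm_command(series=[0,0,-0.004,0,0,0,0,0,-0.008,0,0,0,0,0,-0.008,0,0,0])

```text
clock: 11.0
eef_pos: [0.4053, -0.2846, 0.1357]
tool_rot: [0.0, 0.757, 0.654, 0.001]
ft_force: [-8.1, 6.7, 39.7]
finger_gap: 0.0466
grip_force: 67.2
```

>>> arm_command(series=[0,0,0.006,0,0,0,0,0,0.006,0,0,0])

```text
clock: 11.25
eef_pos: [0.405, -0.2842, 0.1358]
tool_rot: [0.0, 0.757, 0.654, 0.0]
ft_force: [0.1, -0.5, 7.3]
finger_gap: 0.0465
grip_force: 63.7
```

>>> arm_command(series=[0,0,0,0,0,0,0,0,0,0,0,0,0,0,0,0,0,0,0,0,0,0,0,0,0,0,0,0,0,0,0,0,0,0,0,0,0,0,0,0,0,0], jaw=0)

```text
clock: 12.12
eef_pos: [0.4048, -0.284, 0.1355]
tool_rot: [-0.0, 0.757, 0.654, -0.0]
ft_force: [-0.4, 0.5, 0.7]
finger_gap: 0.0852
grip_force: 0.0
```

>>> arm_command(series=[0,0,0.05,0,0,0,0,0,0.12,0,0,0,0,0,0.22,0,0,0,0,0,0.32,0,0,0,0,0,0.42,0,0,0,0,0,0.52,0,0,0,0,0.1,0.56,0,0,0,0,0.25,0.56,0,0,0,0,0.42,0.56,0,0,0,0,0.6,0.56,0,0,0])

```text
clock: 13.38
eef_pos: [0.4046, -0.1332, 0.2767]
tool_rot: [0.001, 0.757, 0.654, 0.001]
ft_force: [1.0, -0.5, 0.4]
finger_gap: 0.0851
grip_force: 0.0
```

>>> arm_command(series=[0.06,0.05,0,0,0,0,0.13,0.1,0,0,0,0,0.21,0.16,0,0,0,0,0.29,0.22,0,0,0,0,0.37,0.28,0,0,0,0,0.45,0.32,0,0,0,0,0.53,0.36,0,0,0,0,0.6,0.4,0,0,0,0,0.667,0.422,0,0,0,0,0.667,0.422,0,0,0,0])

```text
clock: 14.62
eef_pos: [0.5727, -0.0288, 0.275]
tool_rot: [0.0, 0.757, 0.654, -0.001]
ft_force: [-1.1, -0.4, -0.2]
finger_gap: 0.0853
grip_force: 0.0
```

```bash
python3 - <<'E'
from h import *
s=robot.read_state(); print(s["clock"],s["eef_pos"],s["ft_force"])
C={n:imaging.capture(n) for n in("scene","top")}
for n,c in C.items():
    for k in blobs(c,"blue")[:5]: print(n,k.mean(0),len(k),far(c,k,.168,.024))
cv2.imwrite("pics/b2.png",np.hstack([C["scene"]["pixels"][130:400,40:420,::-1],C["top"]["pixels"][130:400,220:620,::-1]]))
E
```

```text
14.625 [ 0.5726731  -0.02878204  0.27501204] [-1.13534733 -0.35416494 -0.23953014]
scene [ 17.25290698 314.41860465] 344 (array([ 0.44936645, -0.50378285]), np.float64(0.01806471141381986))
scene [148.39361702 208.91489362] 94 (array([ 0.40648107, -0.28326083]), np.float64(0.0007052785093391534))
scene [173.21818182 259.96363636] 165 (array([ 0.51221993, -0.27916395]), np.float64(0.005253416860721936))
scene [604.19230769 253.5       ] 104 (array([0.83135269, 0.32566391]), np.float64(0.007293918097174361))
scene [636.25   47.475] 40 (array([0.44629528, 0.80043882]), np.float64(0.003923505706167388))
top [76.09090909 99.02727273] 110 (array([0.73272207, 0.37049459]), np.float64(0.00853181278812817))
top [636.74122807 326.06140351] 228 (array([ 0.39854751, -0.42216401]), np.float64(0.021976681663939696))
top [540.47945205 330.2739726 ] 73 (array([ 0.40632413, -0.28310255]), np.float64(0.00042804897024679875))
```

View pics/b2.png

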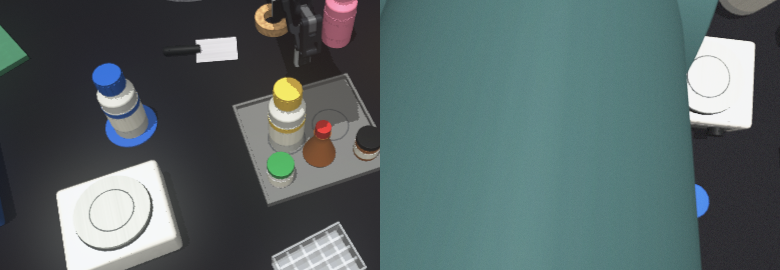

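The blue bottle stands on its coaster, with its cap measured at (0.4064, -0.2832). Now the yellow bottle.

>>> arm_command(series=[0,0,-0.08,0,0,0,0,0,-0.16,0,0,0,0,0,-0.24,0,0,0,0,0,-0.32,0,0,0,0,0,-0.4,0,0,0,0,0,-0.48,0,0,0,0,0,-0.53,0,0,0,0,0,-0.556,0,0,0,0,0,-0.556,0,0,0])

```text
clock: 15.85
eef_pos: [0.5715, -0.0287, 0.1366]
tool_rot: [-0.0, 0.757, 0.654, -0.0]
ft_force: [0.0, -1.1, 0.6]
finger_gap: 0.0855
grip_force: 0.0
```

>>> arm_command(series=[0,0,0,0,0,0,0,0,0,0,0,0,0,0,0,0,0,0,0,0,0,0,0,0,0,0,0,0,0,0,0,0,0,0,0,0,0,0,0,0,0,0,0,0,0,0,0,0], jaw=1)

```text
clock: 16.85
eef_pos: [0.5719, -0.0285, 0.1372]
tool_rot: [0.0, 0.757, 0.654, 0.0]
ft_force: [-1.1, -0.3, 6.9]
finger_gap: 0.0466
grip_force: 61.3
```

>>> arm_command(series=[0,0,0.07,0,0,0,0,0,0.14,0,0,0,0,0,0.2,0,0,0,-0.07,0,0.2,0,0,0,-0.16,0,0.2,0,0,0,-0.24,0.03,0.2,0,0,0,-0.3,0.1,0.2,0,0,0,-0.326,0.2,0.2,0,0,0,-0.326,0.3,0.2,0,0,0,-0.326,0.4,0.2,0,0,0])

```text
clock: 18.1
eef_pos: [0.4901, 0.0723, 0.1874]
tool_rot: [0.0, 0.757, 0.654, 0.0]
ft_force: [-0.4, -0.2, -2.1]
finger_gap: 0.0468
grip_force: 62.5
```

>>> arm_command(series=[0,0.1,0,0,0,0,0,0.2,0,0,0,0,0,0.3,0,0,0,0,0,0.4,0,0,0,0,0,0.5,0,0,0,0,0,0.6,0,0,0,0,0,0.7,0,0,0,0,0,0.8,0,0,0,0,0,0.9,0,0,0,0,0,0.97,0,0,0,0])

```text
clock: 19.35
eef_pos: [0.4899, 0.3156, 0.1866]
tool_rot: [-0.0, 0.756, 0.654, -0.0]
ft_force: [0.2, 0.3, -2.1]
finger_gap: 0.0466
grip_force: 62.5
```

>>> arm_command(series=[0,0.024,-0.05,0,0,0,0,0.024,-0.1,0,0,0,0,0.024,-0.14,0,0,0,0,0.024,-0.17,0,0,0,0,0.024,-0.19,0,0,0,0,0.024,-0.201,0,0,0,0,0.024,-0.202,0,0,0,0,0.024,-0.202,0,0,0])

```text
clock: 20.35
eef_pos: [0.4903, 0.32, 0.1363]
tool_rot: [0.0, 0.757, 0.654, 0.0]
ft_force: [1.5, 0.3, -0.1]
finger_gap: 0.0464
grip_force: 62.7
```

>>> arm_command(series=[0,0,0,0,0,0,0,0,0,0,0,0,0,0,0,0,0,0,0,0,0,0,0,0,0,0,0,0,0,0,0,0,0,0,0,0,0,0,0,0,0,0], jaw=0)

```text
clock: 21.22
eef_pos: [0.49, 0.32, 0.136]
tool_rot: [-0.0, 0.757, 0.654, -0.0]
ft_force: [-1.5, 0.4, -1.0]
finger_gap: 0.0853
grip_force: 0.0
```

>>> arm_command(series=[0,0,0.05,0,0,0,0,0,0.12,0,0,0,0,0,0.22,0,0,0,0,0,0.32,0,0,0,0,0,0.4,0,0,0,0,-0.06,0.44,0,0,0,0.05,-0.16,0.44,0,0,0,0.1,-0.26,0.44,0,0,0,0.15,-0.36,0.44,0,0,0,0.2,-0.46,0.44,0,0,0])

```text
clock: 22.48
eef_pos: [0.5402, 0.2029, 0.2463]
tool_rot: [0.0, 0.757, 0.654, -0.0]
ft_force: [0.9, 0.4, 0.0]
finger_gap: 0.0857
grip_force: 0.0
```

>>> arm_command(series=[0.05,-0.1,0,0,0,0,0.1,-0.2,0,0,0,0,0.15,-0.3,0,0,0,0,0.2,-0.4,0,0,0,0,0.25,-0.5,0,0,0,0,0.3,-0.6,0,0,0,0,0.34,-0.7,0,0,0,0,0.364,-0.782,0,0,0,0,0.364,-0.782,0,0,0,0,0.364,-0.782,0,0,0,0])

```text
clock: 23.72
eef_pos: [0.6307, 0.01, 0.246]
tool_rot: [-0.0, 0.756, 0.654, 0.0]
ft_force: [-0.4, 0.3, 0.3]
finger_gap: 0.0857
grip_force: 0.0
```

```bash
python3 - <<'E'
from h import *
s=robot.read_state(); print(s["clock"],s["eef_pos"],s["ft_force"])
C={n:imaging.capture(n) for n in("scene","top")}
for n,c in C.items():
    for k in blobs(c,"yellow")[:5]: print(n,k.mean(0),len(k),far(c,k,.168,.024))
    for k in blobs(c,"red",15)[:5]: print("red",n,k.mean(0),len(k),far(c,k,.105,.014))
cv2.imwrite("pics/b3.png",np.hstack([C["scene"]["pixels"][90:340,240:560,::-1],C["top"]["pixels"][90:340,80:440,::-1]]))
E
```

```text
23.725 [0.63073338 0.01002868 0.24600711] [-0.4397418   0.33438662  0.34118618]
scene [465.07228916 125.86746988] 83 (array([0.4906376 , 0.32016352]), np.float64(0.0012239080895645705))
scene [445.32867133 180.83916084] 143 (array([0.581445  , 0.20879648]), np.float64(0.005304018930097585))
scene [454.12       158.86666667] 75 (array([0.5499299 , 0.24775999]), np.float64(0.0026365726918931263))
red scene [  4.81967213 468.08196721] 61 (array([ 0.69440718, -0.57188235]), np.float64(0.003030368868164263))
red scene [363.07317073 257.12195122] 41 (array([0.63258399, 0.01013632]), np.float64(0.0009103365073050057))
red top [484.89655172  41.03448276] 29 (array([ 0.86710933, -0.25450701]), np.float64(0.0016747830401452814))
red top [544.14285714  42.92857143] 28 (array([ 0.86834709, -0.35127519]), np.float64(0.001824937700322161))
red top [484.56521739  23.60869565] 23 (array([ 0.898401  , -0.25368851]), np.float64(0.0014021434957394126))
red top [543.86363636  24.54545455] 22 (array([ 0.89970967, -0.35127136]), np.float64(0.0015975701255166222))
```

View pics/b3.png

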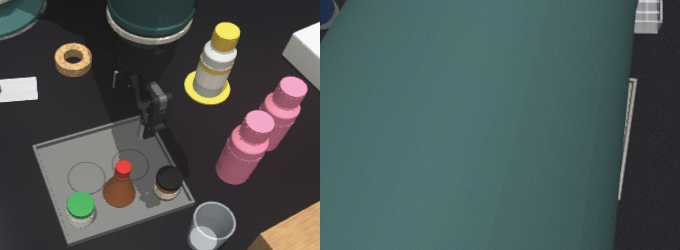

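The yellow bottle is upright on its coaster, with its cap at (0.4906, 0.3202). The flask stopper is at scene(363,257). Now I'll descend on the flask.

>>> arm_command(series=[0,0,-0.1,0,0,0,0,0,-0.2,0,0,0,0,0,-0.3,0,0,0,0,0,-0.4,0,0,0,0,0,-0.5,0,0,0,0,0,-0.58,0,0,0,0,0,-0.65,0,0,0,0,0,-0.7,0,0,0,0,0,-0.728,0,0,0,0,0,-0.728,0,0,0])

```text
clock: 25.08
eef_pos: [0.631, 0.0094, 0.0639]
tool_rot: [-0.0, 0.757, 0.654, -0.0]
ft_force: [0.4, -0.2, -0.3]
finger_gap: 0.0853
grip_force: 0.0
```

>>> arm_command(series=[0,0,0,0,0,0,0,0,0,0,0,0,0,0,0,0,0,0,0,0,0,0,0,0,0,0,0,0,0,0,0,0,0,0,0,0,0,0,0,0,0,0,0,0,0,0,0,0,0,0,0,0,0,0], jaw=1, grip_force=35)

```text
clock: 26.2
eef_pos: [0.6312, 0.0095, 0.0644]
tool_rot: [0.0, 0.757, 0.654, 0.0]
ft_force: [-1.6, -0.3, 5.5]
finger_gap: 0.0284
grip_force: 34.1
```

>>> arm_command(series=[0,0,0.06,0,0,0,0,0,0.14,0,0,0,0,0,0.24,0,0,0,0,0,0.34,0,0,0,0,0,0.44,0,0,0,0,0,0.52,0,0,0,0,-0.06,0.56,0,0,0,-0.01,-0.15,0.56,0,0,0,-0.02,-0.25,0.56,0,0,0,-0.03,-0.35,0.56,0,0,0])

```text
clock: 27.45
eef_pos: [0.6225, -0.0808, 0.2031]
tool_rot: [-0.0, 0.757, 0.653, -0.001]
ft_force: [0.9, -0.7, -2.0]
finger_gap: 0.0283
grip_force: 34.6
```

>>> arm_command(series=[-0.01,-0.1,0,0,0,0,-0.02,-0.2,0,0,0,0,-0.03,-0.3,0,0,0,0,-0.04,-0.4,0,0,0,0,-0.05,-0.5,0,0,0,0,-0.06,-0.6,0,0,0,0,-0.07,-0.7,0,0,0,0,-0.08,-0.8,0,0,0,0,-0.09,-0.9,0,0,0,0,-0.092,-1.0,0,0,0,0])

```text
clock: 28.7
eef_pos: [0.5987, -0.3306, 0.2029]
tool_rot: [-0.001, 0.757, 0.653, -0.001]
ft_force: [0.8, -0.1, -0.8]
finger_gap: 0.0288
grip_force: 34.6
```

>>> arm_command(series=[0,-0.06,0,0,0,0,0,-0.1,0,0,0,0,0,-0.122,0,0,0,0,0,-0.122,0,0,0,0,0,-0.122,0,0,0,0])

```text
clock: 29.32
eef_pos: [0.6008, -0.3578, 0.204]
tool_rot: [-0.0, 0.756, 0.654, 0.0]
ft_force: [0.3, 0.9, -1.1]
finger_gap: 0.0287
grip_force: 34.6
```

```bash
python3 - <<'E'
from h import *
C={n:imaging.capture(n) for n in("scene","top")}
s=robot.read_state(); print(s["clock"],s["eef_pos"],s["ft_force"])
cv2.imwrite("pics/b4.png",np.hstack([C["scene"]["pixels"][180:440,40:330,::-1],C["top"]["pixels"][100:360,380:640,::-1]]))
E
```

```text
29.425 [ 0.60076105 -0.35790516  0.20406122] [ 0.61033373 -0.17189227 -1.53663351]
```

View pics/b4.png

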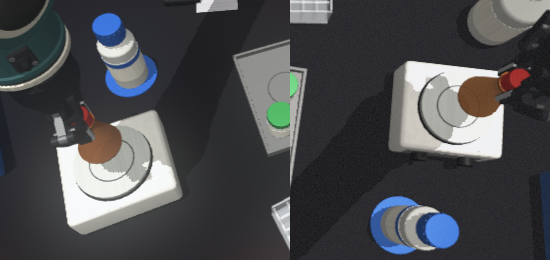

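The flask is held upright above the plate at scene crop(100,140). Lowering it.

>>> arm_command(series=[0,0,-0.06,0,0,0,0,0,-0.11,0,0,0,0,0,-0.15,0,0,0,0,0,-0.19,0,0,0,0,0,-0.215,0,0,0,0,0,-0.228,0,0,0,0,0,-0.236,0,0,0,0,0,-0.236,0,0,0,0,0,-0.236,0,0,0])

```text
clock: 30.55
eef_pos: [0.6006, -0.3586, 0.1453]
tool_rot: [0.0, 0.757, 0.654, 0.0]
ft_force: [0.7, 0.2, -1.1]
finger_gap: 0.0289
grip_force: 34.6
```

>>> arm_command(series=[0,0,-0.002,0,0,0,0,0,-0.004,0,0,0,0,0,-0.004,0,0,0])

```text
clock: 30.92
eef_pos: [0.6006, -0.3588, 0.1445]
tool_rot: [0.0, 0.757, 0.654, 0.0]
ft_force: [-2.0, 1.2, 5.2]
finger_gap: 0.0286
grip_force: 34.9
```

>>> arm_command(series=[0,0,0,0,0,0,0,0,0,0,0,0,0,0,0,0,0,0,0,0,0,0,0,0,0,0,0,0,0,0,0,0,0,0,0,0,0,0,0,0,0,0], jaw=0)

```text
clock: 31.8
eef_pos: [0.6006, -0.3585, 0.144]
tool_rot: [-0.0, 0.757, 0.654, -0.0]
ft_force: [-0.2, -0.0, -0.3]
finger_gap: 0.0851
grip_force: 0.0
```

>>> arm_command(series=[0,0,0.05,0,0,0,0,0,0.12,0,0,0,0,0,0.2,0,0,0,0,0,0.3,0,0,0,0,0,0.4,0,0,0,-0.08,0.03,0.44,0,0,0,-0.16,0.06,0.44,0,0,0,-0.24,0.1,0.44,0,0,0,-0.32,0.14,0.44,0,0,0,-0.4,0.18,0.44,0,0,0])

```text
clock: 33.05
eef_pos: [0.5, -0.3134, 0.2554]
tool_rot: [0.001, 0.757, 0.654, 0.0]
ft_force: [0.1, -0.8, 0.4]
finger_gap: 0.085
grip_force: 0.0
```

>>> arm_command(series=[-0.1,0.03,0,0,0,0,-0.2,0.06,0,0,0,0,-0.3,0.09,0,0,0,0,-0.383,0.119,0,0,0,0,-0.383,0.119,0,0,0,0,-0.383,0.119,0,0,0,0])

```text
clock: 33.8
eef_pos: [0.4055, -0.284, 0.2548]
tool_rot: [0.001, 0.756, 0.654, 0.0]
ft_force: [-0.0, 0.0, 0.4]
finger_gap: 0.0854
grip_force: 0.0
```

```bash
python3 - <<'E'
from h import *
C={n:imaging.capture(n) for n in("scene","top")}
s=robot.read_state(); print(s["clock"],s["eef_pos"],s["ft_force"])
for n,c in C.items():
    for k in blobs(c,"red",15)[:6]: print("red",n,k.mean(0),len(k),far(c,k,.185,.014))
    for k in blobs(c,"blue",15)[:4]: print("blue",n,k.mean(0),len(k),far(c,k,.168,.024))
cv2.imwrite("pics/b5.png",np.hstack([C["scene"]["pixels"][160:440,40:330,::-1],C["top"]["pixels"][100:380,380:640,::-1]]))
E
```

```text
33.9 [ 0.40536577 -0.28402163  0.25432367] [ 0.94498205  0.76247721 -0.15339169]
red scene [  5.203125 467.5     ] 64 (array([ 0.72556112, -0.53262817]), np.float64(0.002636217441801383))
red scene [129.5        310.05555556] 36 (array([ 0.60246012, -0.35531897]), np.float64(0.0005978298255935571))
blue scene [ 16.31612903 313.6       ] 310 (array([ 0.44785132, -0.5032441 ]), np.float64(0.017552177269850946))
blue scene [148.39361702 208.95744681] 94 (array([ 0.40672795, -0.28341486]), np.float64(0.0008112354422770627))
blue scene [173.28313253 259.81325301] 166 (array([ 0.51200069, -0.27850344]), np.float64(0.005110070221875746))
blue scene [604.75 254.11] 100 (array([0.8312969 , 0.32562026]), np.float64(0.007444798760540663))
red top [579.48484848 191.22727273] 66 (array([ 0.59865959, -0.35368021]), np.float64(0.0011675518721084221))
red top [484.89655172  41.17241379] 29 (array([ 0.81475538, -0.22341385]), np.float64(0.0015070718695364151))
red top [544.07142857  42.96428571] 28 (array([ 0.8161653 , -0.30806705]), np.float64(0.0017140922286777106))
red top [543.90909091  24.68181818] 22 (array([ 0.84409676, -0.30807531]), np.float64(0.001467694361248073))
red top [484.56521739  23.65217391] 23 (array([ 0.84262505, -0.22260564]), np.float64(0.0012974733548775403))
blue top [527.89285714 329.69642857] 112 (array([ 0.40625062, -0.28299508]), np.float64(0.00044196200137687))
blue top [481.22222222 323.56521739] 207 (array([ 0.4109992 , -0.23112625]), np.float64(0.005252349084677457))
blue top [ 74.76315789 101.05263158] 152 (array([0.73136895, 0.36319227]), np.float64(0.0071912250498101385))
```

View pics/b5.png

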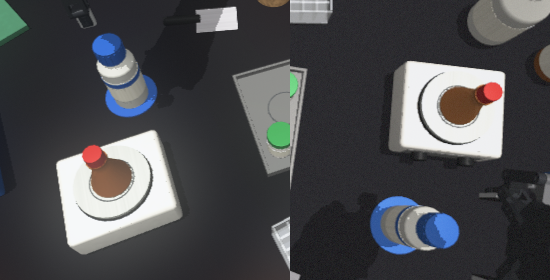

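The flask stands upright on the plate. I'll check its base against the 71 mm circle directly.

```bash
python3 - <<'E'
from h import *
for n,(x0,x1,y0,y1) in dict(scene=(95,220,290,415),top=(480,600,150,270)).items():
    c=imaging.capture(n); p=c["pixels"][y0:y1,x0:x1]
    h=cv2.cvtColor(p,cv2.COLOR_RGB2HSV); m=((h[...,1]>90)&(h[...,0]<20)).astype(np.uint8)
    k=max(cv2.findContours(m,0,cv2.CHAIN_APPROX_NONE)[0],key=cv2.contourArea)[:,0]+[x0,y0]
    P=np.array([plane(c,*q,.085)[:2] for q in k]); o=c["cam_to_world"][:2,3]; d=o-np.array([.6,-.357]); d/=np.linalg.norm(d)
    Q=P[(P-[.6,-.357])@d>0.0]
    s=least_squares(lambda x:np.hypot(*(Q-x).T)-.032,[.6,-.357],loss="soft_l1",f_scale=.001); print(n,"base",s.x,np.std(s.fun),fit(Q))
    g=cv2.cvtColor(c["pixels"],cv2.COLOR_RGB2GRAY); t=cv2.adaptiveThreshold(g,255,0,1,9,4)
    v,u=np.nonzero(t[y0:y1,x0:x1]); R=np.array([plane(c,a+x0,b+y0,.085)[:2] for a,b in zip(u,v)])
    r=np.hypot(*(R-[.6005,-.358]).T); R=R[(r>.0335)&(r<.040)&((R-[.6,-.357])@d>-.02)]
    s=least_squares(lambda x:np.hypot(*(R-x).T)-.0353,[.6,-.357],loss="soft_l1",f_scale=.0005); print("circle",s.x,len(R),np.std(s.fun))
    if n=="scene": cv2.imwrite("pics/c5.png",cv2.resize(p[:,:,::-1],None,fx=4,fy=4,interpolation=2))
E
```

```text
scene base [ 0.59432839 -0.35821494] 0.0028939238023642424 (array([ 0.6022994 , -0.35723397]), np.float64(0.025625099920465206))
circle [ 0.59939633 -0.35795209] 96 0.0007106497370326947
top base [ 0.60293716 -0.36152344] 0.0009932463294043527 (array([ 0.60137143, -0.35862327]), np.float64(0.02934901351632562))
circle [ 0.60087192 -0.3590505 ] 82 0.0007245320364662007
```

View pics/c5.png

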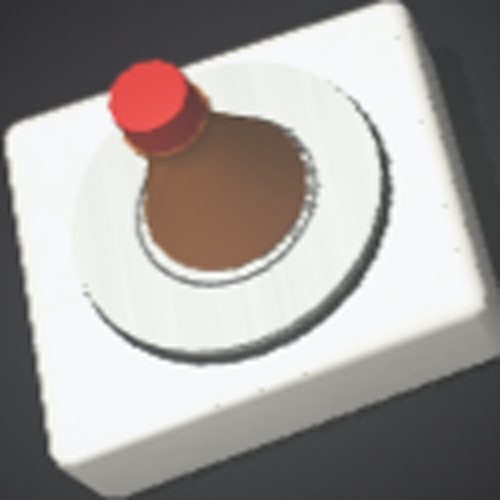

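The gap between the flask base and the circle is even all round, so the flask is centred. Next I return the blue bottle.

>>> arm_command(series=[0,0,-0.08,0,0,0,0,0,-0.16,0,0,0,0,0,-0.24,0,0,0,0,0,-0.32,0,0,0,0,0,-0.4,0,0,0,0,0,-0.45,0,0,0,0,0,-0.476,0,0,0,0,0,-0.476,0,0,0])

```text
clock: 35.0
eef_pos: [0.4048, -0.2839, 0.135]
tool_rot: [-0.0, 0.757, 0.654, -0.0]
ft_force: [0.8, 0.6, 0.7]
finger_gap: 0.0855
grip_force: 0.0
```

>>> arm_command(series=[0,0,0,0,0,0,0,0,0,0,0,0,0,0,0,0,0,0,0,0,0,0,0,0,0,0,0,0,0,0,0,0,0,0,0,0,0,0,0,0,0,0,0,0,0,0,0,0], jaw=1, grip_force=60)

```text
clock: 36.0
eef_pos: [0.4052, -0.2839, 0.1357]
tool_rot: [0.0, 0.756, 0.654, 0.0]
ft_force: [0.7, 0.4, 6.7]
finger_gap: 0.0465
grip_force: 60.9
```

>>> arm_command(series=[0,0,0.07,0,0,0,0,0,0.14,0,0,0,0,0,0.2,0,0,0,0,0.07,0.2,0,0,0,0,0.16,0.2,0,0,0,0,0.26,0.2,0,0,0,0,0.36,0.2,0,0,0,0,0.46,0.2,0,0,0,0,0.56,0.2,0,0,0,0,0.66,0.2,0,0,0])

```text
clock: 37.25
eef_pos: [0.4049, -0.118, 0.1858]
tool_rot: [0.0, 0.757, 0.654, 0.0]
ft_force: [1.2, 0.1, -2.8]
finger_gap: 0.0466
grip_force: 62.8
```

>>> arm_command(series=[0,0.1,0,0,0,0,0,0.2,0,0,0,0,0,0.3,0,0,0,0,0.02,0.4,0,0,0,0,0.08,0.5,0,0,0,0,0.16,0.58,0,0,0,0,0.25,0.64,0,0,0,0,0.35,0.69,0,0,0,0,0.45,0.72,0,0,0,0,0.55,0.73,0,0,0,0])

```text
clock: 38.5
eef_pos: [0.5432, 0.0643, 0.1858]
tool_rot: [0.0, 0.756, 0.654, 0.0]
ft_force: [-0.7, -0.4, -1.8]
finger_gap: 0.0464
grip_force: 62.7
```

>>> arm_command(series=[0.08,-0.002,0,0,0,0,0.14,-0.002,0,0,0,0,0.167,-0.002,0,0,0,0,0.167,-0.002,-0.05,0,0,0,0.167,-0.002,-0.1,0,0,0,0.167,-0.002,-0.145,0,0,0,0.167,-0.002,-0.175,0,0,0,0.167,-0.002,-0.192,0,0,0,0.167,-0.002,-0.195,0,0,0,0.167,-0.002,-0.195,0,0,0])

```text
clock: 39.75
eef_pos: [0.5843, 0.0632, 0.1367]
tool_rot: [0.0, 0.757, 0.654, 0.0]
ft_force: [-1.5, 0.2, 4.2]
finger_gap: 0.0467
grip_force: 63.2
```

>>> arm_command(series=[0,0,0,0,0,0,0,0,0,0,0,0])

```text
clock: 40.0
eef_pos: [0.5843, 0.0632, 0.1367]
tool_rot: [0.0, 0.757, 0.654, 0.0]
ft_force: [-0.4, -0.5, 5.3]
finger_gap: 0.0466
grip_force: 63.2
```

>>> arm_command(series=[0,0,0,0,0,0,0,0,0,0,0,0,0,0,0,0,0,0,0,0,0,0,0,0,0,0,0,0,0,0,0,0,0,0,0,0,0,0,0,0,0,0], jaw=0)

```text
clock: 40.88
eef_pos: [0.584, 0.0632, 0.1363]
tool_rot: [-0.0, 0.757, 0.654, -0.0]
ft_force: [0.6, 0.6, 1.1]
finger_gap: 0.0856
grip_force: 0.0
```

>>> arm_command(series=[0,0,0.05,0,0,0,0,0,0.12,0,0,0,0,0,0.22,0,0,0,0,0,0.32,0,0,0,0,0,0.42,0,0,0,-0.05,0.06,0.44,0,0,0,-0.1,0.16,0.44,0,0,0,-0.15,0.26,0.44,0,0,0,-0.2,0.36,0.44,0,0,0,-0.24,0.46,0.44,0,0,0])

```text
clock: 42.12
eef_pos: [0.5237, 0.179, 0.2477]
tool_rot: [0.0, 0.757, 0.654, 0.001]
ft_force: [-0.2, 0.1, -0.3]
finger_gap: 0.0853
grip_force: 0.0
```

>>> arm_command(series=[-0.04,0.1,0,0,0,0,-0.08,0.2,0,0,0,0,-0.11,0.3,0,0,0,0,-0.13,0.4,0,0,0,0,-0.137,0.5,0,0,0,0,-0.137,0.567,0,0,0,0,-0.137,0.567,0,0,0,0,-0.137,0.567,0,0,0,0])

```text
clock: 43.12
eef_pos: [0.4902, 0.319, 0.2462]
tool_rot: [0.0, 0.757, 0.654, -0.0]
ft_force: [-0.1, 0.0, -0.1]
finger_gap: 0.0855
grip_force: 0.0
```

```bash
python3 - <<'E'
from h import *
C={n:imaging.capture(n) for n in("scene","top")}
s=robot.read_state(); print(s["clock"],s["eef_pos"],s["ft_force"])
for n,c in C.items():
    k=near(blobs(c,"blue",15),*dict(scene=(379,209),top=(284,201))[n]); print("blue",n,k.mean(0),len(k),far(c,k,.169,.024))
    for k in blobs(c,"yellow",15)[:4]: print("yellow",n,k.mean(0),len(k),far(c,k,.168,.024))
E
```

```text
43.225 [0.49013436 0.31895848 0.24632899] [-0.09548557 -0.10632066 -0.16026081]
blue scene [377.97802198 208.42857143] 91 (array([0.58523331, 0.06301065]), np.float64(0.0005769348405606986))
yellow scene [465.11904762 126.05952381] 84 (array([0.49080413, 0.31925329]), np.float64(0.0011681863319084435))
yellow scene [445.04195804 180.88811189] 143 (array([0.58041542, 0.20717304]), np.float64(0.005472755572008937))
yellow scene [453.86486486 158.90540541] 74 (array([0.54949121, 0.24755473]), np.float64(0.002685071432720271))
blue top [284.87755102 201.25510204] 98 (array([0.58415551, 0.06215605]), np.float64(0.0006535961782151282))
yellow top [103.12598425 264.71653543] 127 (array([0.49186138, 0.31766407]), np.float64(0.0008539031693250843))
yellow top [149.38888889 271.79166667] 288 (array([0.48533123, 0.27407811]), np.float64(0.007386354845424829))
```

>>> arm_command(series=[0,0.004,-0.08,0,0,0,0,0.004,-0.16,0,0,0,0,0.004,-0.24,0,0,0,0,0.004,-0.32,0,0,0,0,0.004,-0.39,0,0,0,0,0.004,-0.425,0,0,0,0,0.004,-0.44,0,0,0,0,0.004,-0.44,0,0,0])

```text
clock: 44.22
eef_pos: [0.4899, 0.321, 0.1365]
tool_rot: [-0.0, 0.757, 0.654, 0.0]
ft_force: [-0.5, 0.5, 0.6]
finger_gap: 0.0857
grip_force: 0.0
```

>>> arm_command(series=[0,0,0,0,0,0,0,0,0,0,0,0,0,0,0,0,0,0,0,0,0,0,0,0,0,0,0,0,0,0,0,0,0,0,0,0,0,0,0,0,0,0,0,0,0,0,0,0], jaw=1, grip_force=60)

```text
clock: 45.22
eef_pos: [0.4901, 0.3212, 0.1369]
tool_rot: [-0.0, 0.757, 0.654, 0.0]
ft_force: [-0.4, -0.6, 5.8]
finger_gap: 0.0465
grip_force: 61.4
```

>>> arm_command(series=[0,0,0.07,0,0,0,0,0,0.14,0,0,0,0,0,0.2,0,0,0,0,-0.07,0.2,0,0,0,0,-0.16,0.2,0,0,0,0,-0.26,0.2,0,0,0,0,-0.36,0.2,0,0,0,0,-0.46,0.2,0,0,0,0,-0.56,0.2,0,0,0,0,-0.66,0.2,0,0,0])

```text
clock: 46.48
eef_pos: [0.4894, 0.1535, 0.186]
tool_rot: [-0.0, 0.757, 0.653, -0.0]
ft_force: [1.9, -0.1, -2.5]
finger_gap: 0.0466
grip_force: 62.3
```

>>> arm_command(series=[0,-0.08,0,0,0,0,-0.03,-0.16,0,0,0,0,-0.08,-0.24,0,0,0,0,-0.13,-0.32,0,0,0,0,-0.15,-0.42,0,0,0,0,-0.15,-0.52,0,0,0,0,-0.15,-0.6,0,0,0,0,-0.12,-0.68,0,0,0,0,-0.06,-0.72,0,0,0,0,0.02,-0.736,0,0,0,0])

```text
clock: 47.72
eef_pos: [0.4945, -0.0292, 0.1864]
tool_rot: [-0.0, 0.757, 0.654, 0.0]
ft_force: [-0.3, 1.4, -1.9]
finger_gap: 0.0463
grip_force: 62.2
```

>>> arm_command(series=[0.08,0.002,0,0,0,0,0.17,0.004,0,0,0,0,0.25,0.004,0,0,0,0,0.307,0.004,0,0,0,0,0.307,0.004,-0.05,0,0,0,0.307,0.004,-0.1,0,0,0,0.307,0.004,-0.145,0,0,0,0.307,0.004,-0.175,0,0,0,0.307,0.004,-0.191,0,0,0,0.307,0.004,-0.192,0,0,0])

```text
clock: 48.98
eef_pos: [0.5716, -0.0271, 0.1383]
tool_rot: [0.0, 0.757, 0.654, 0.0]
ft_force: [0.9, 0.6, -1.0]
finger_gap: 0.0467
grip_force: 62.3
```

>>> arm_command(series=[0,0,0,0,0,0,0,0,0,0,0,0])

```text
clock: 49.22
eef_pos: [0.5716, -0.027, 0.1385]
tool_rot: [0.0, 0.757, 0.654, 0.0]
ft_force: [0.4, -0.6, -1.4]
finger_gap: 0.0467
grip_force: 62.3
```

Not quite in contact yet, so I lower a little more.

>>> arm_command(series=[0,-0.002,-0.002,0,0,0,0,-0.002,-0.004,0,0,0,0,-0.002,-0.004,0,0,0])

```text
clock: 49.6
eef_pos: [0.5718, -0.0275, 0.1378]
tool_rot: [0.0, 0.757, 0.654, 0.0]
ft_force: [-0.6, 0.6, 7.8]
finger_gap: 0.0467
grip_force: 63.5
```

>>> arm_command(series=[0,0,0,0,0,0,0,0,0,0,0,0,0,0,0,0,0,0,0,0,0,0,0,0,0,0,0,0,0,0,0,0,0,0,0,0,0,0,0,0,0,0], jaw=0)

```text
clock: 50.48
eef_pos: [0.5715, -0.0275, 0.1372]
tool_rot: [-0.0, 0.757, 0.654, -0.0]
ft_force: [-1.0, -0.0, 0.5]
finger_gap: 0.0855
grip_force: 0.0
```

>>> arm_command(series=[0,0,0.05,0,0,0,0,0,0.12,0,0,0,0,0,0.22,0,0,0,0,0,0.32,0,0,0,0,0,0.42,0,0,0,-0.05,0,0.5,0,0,0,-0.14,0,0.55,0,0,0,-0.24,0,0.55,0,0,0,-0.34,0,0.55,0,0,0,-0.44,0,0.55,0,0,0])

```text
clock: 51.72
eef_pos: [0.4608, -0.0278, 0.276]
tool_rot: [0.0, 0.757, 0.654, 0.001]
ft_force: [0.6, -0.2, 0.4]
finger_gap: 0.0855
grip_force: 0.0
```

>>> arm_command(series=[0,-0.1,0,0,0,0,0,-0.2,0,0,0,0,0,-0.3,0,0,0,0,0,-0.4,0,0,0,0,0,-0.5,0,0,0,0,0,-0.6,0,0,0,0,0,-0.7,0,0,0,0,0,-0.8,0,0,0,0,0,-0.8,0,0,0,0,0,-0.8,0,0,0,0])

```text
clock: 52.98
eef_pos: [0.4616, -0.2271, 0.2754]
tool_rot: [0.0, 0.756, 0.654, 0.0]
ft_force: [-0.0, 0.6, -0.4]
finger_gap: 0.0854
grip_force: 0.0
```

```bash
python3 - <<'E'
from h import *
C={n:imaging.capture(n) for n in("scene","top")}
s=robot.read_state(); print(s["clock"],s["eef_pos"],s["ft_force"])
for n,c in C.items():
  for col,z,r,p in (("blue",.169,.024,((379,209),(284,201))),("yellow",.169,.024,((327,223),(348,211))),("green",.059,.0245,((320,294),(373,185))),("red",.185,.014,((129,310),(579,191)))):
    k=near(blobs(c,col,15),*p[n=="top"]); print(col,n,k.mean(0),len(k),far(c,k,z,r))
cv2.imwrite("pics/z.png",np.hstack([C["scene"]["pixels"][90:440,80:480,::-1],C["top"]["pixels"][90:440,220:620,::-1]]))
E
```

```text
53.075 [ 0.46168373 -0.22677259  0.27514887] [ 0.39352466 -0.34793655 -0.34912124]
blue scene [377.98901099 208.42857143] 91 (array([0.58535801, 0.06286955]), np.float64(0.0005982749105357027))
yellow scene [327.22580645 223.38709677] 93 (array([ 0.5725949 , -0.02869876]), np.float64(0.0005711302939798933))
green scene [320.02702703 294.51351351] 74 (array([ 0.64156962, -0.07669925]), np.float64(0.0007768632220380979))
red scene [129.38235294 309.64705882] 34 (array([ 0.60233129, -0.35507572]), np.float64(0.0005633735201224089))
blue top [284.74747475 201.38383838] 99 (array([0.58413637, 0.0621732 ]), np.float64(0.0006745638792956611))
yellow top [349.3625  212.95625] 160 (array([ 0.5712539 , -0.02827507]), np.float64(0.0010148299159868802))
green top [373.22077922 184.66233766] 77 (array([ 0.63825234, -0.07544631]), np.float64(0.000974422947923186))
red top [578.61956522 191.54347826] 92 (array([ 0.59886207, -0.35429254]), np.float64(0.003411395112420496))
```

View pics/z.png

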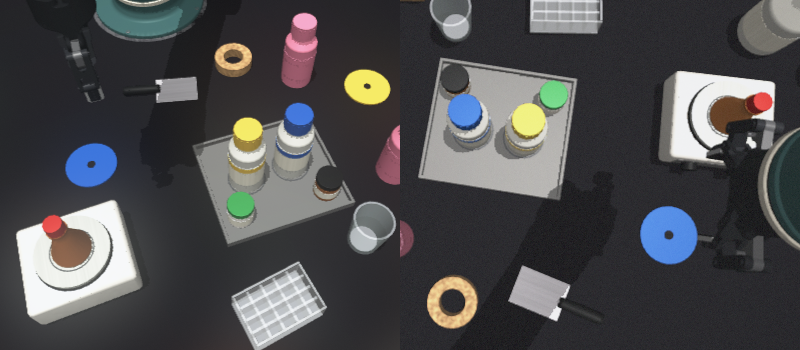

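Both bottles are back within 1 mm of where they stood. The flask is upright on the plate, the green jar measures unmoved, the black jar looks in place, and the gripper is clear.

```bash
python3 -c "
from plant import robot
print(robot.hand_in())"
```

```text
the job is handed in; nothing more can be done
None
```

Job handed in at 53 s of the 128 s allowed: both bottles waited on their own coasters while the flask went upright onto the middle of the hotplate, both are back within about 1 mm of their starting places on the tray, and nothing tipped over.

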